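# Clip a fired tile into a sprung sloping tile rest

### The arm

A 6-joint arm with a two-finger parallel gripper is mounted at the origin on the work surface. World frame = base frame: x ahead of the robot, y to its left, z up, the work surface at z = 0. Lengths are in m, angles in degrees, forces in N, time in s.
With the tool pointing down it reaches from about 0.325 to 0.85 m from the base axis. Payload 15.5 kg.
Tool frame: the origin (TCP) lies at the very end of the fingers, on their centre line; the grasp point (between the pads) lies arm.grip_depth behind it (arm.grip_depth is the distance from the TCP to the grasp point, in m); z points along the fingers, y is the direction in which the jaws open and shut (so a half turn about z gives the same grasp; the last joint's range is limited). The gripper opens to 91 mm and grips with 3 to 60 N. Pads are 32 mm wide; open, the fingers measure 118 mm over their backs; the gripper's body (76 mm by 178 mm) begins 60 mm behind the grasp point.
Start: joints at [62.653, 28.281, 77.091, -0, 74.628, -5.472], TCP at [0.233, 0.58, 0.187] pointing down, gripper open.
Joint ranges: [-166.48, 166.48], [-47.26, 123.95], [12.59, 153.08], [-70.14, 250.14], [6.76, 159.57], [-176.63, 176.63]. Speed limits (degrees/s): [108.29, 108.29, 147.25, 172.46, 172.46, 172.46].

### API

Orientations are given as a 3x3 rotation matrix whose columns are the frame's x, y, z axes.
In Python, from rig import arm gives the robot as it stands. Calls block until the motion is done:
- arm.move_to(position, orientation): joint-space move of the TCP to a pose.
- arm.move_l(position, orientation=None, feed=0.15): straight line of the TCP; orientation=None keeps the orientation; feed is the mean speed in m/s.
- arm.move_joints(angles): joint-space move.
- arm.grip(opening): finger opening in m; the grip force is fixed at half the most; returns when the fingers have stopped.
- arm.sleep(seconds).
- arm.solve_ik(position, orientation): joint angles nearest the present ones, or None.
- arm.snapshot(name): name is "scene" or "top"; returns the picture (480x640x3 uint8, red, green, blue); there is no depth.
- arm.get_calibration(name): a dict with "intrinsics" (3x3 intrinsics, pixels), "k1" (the pictures are not rectified: a ray, as slopes to the right and down, at radius r is drawn at 1 + k1 r^2 times it, then the intrinsics apply), "cam_to_world" (4x4, takes a point from camera to world coordinates). Camera axes: x right, y down, z forward; pixel columns grow to the right and rows downward; lengths in m; the calibration is good to about 2 mm. A picture is of the moment at which its call begins. get_calibration takes no time and is no camera call.
A pose or a line that the arm cannot do raises arm.Unreachable and nothing moves.
- arm.sign_off(): hands the job in, once; it reports no verdict.
Readings, each from a call of its own:
- arm.current_t(): time.
- arm.current_joint_positions(): joint angles.
- arm.current_dq(): joint speeds.
- arm.current_tau(): joint torques, N m.
- arm.current_ee_pos(): TCP position.
- arm.current_tool_rot(): TCP orientation.
- arm.current_force(): force on the tool from outside, world axes, zero at the start.
- arm.current_torque(): the same for the moment, N m.
- arm.current_width(): finger opening in m.
Only numpy, scipy, OpenCV 4.12 (cv2) and the standard library are available. Lean on these libraries where they do the work, as an engineer would, in place of code of your own. Each camera call takes 0.05 s, during which the arm holds its last target. There are 200 camera calls.

### The job

Take the long fired tile off the drying battens and clip it, grooves up, into the sloping tile rest: tuck one end under the lip of the sprung carriage at the low end, press the carriage back with the tile, lower the other end past the lip of the fixed stop and let the spring push it home under that lip, so that it lies flat and square along the middle of the bed, held at both ends. The tile is brittle, so do not ram it, and leave the round disc and the other things on the table where they are.

Things in the scene. Friction and masses are not known exactly. Their poses are not given: they have to be found in the camera images.
- tile_center (a point): Long fired-clay tile, a slab 150 mm long (x) x 64 mm wide (y) x 12 mm thick (z, up: the face with three shallow grooves), 0.15 to 0.31 kg; the point is its centre. Starts flat across the two battens; its ends are alike. Grip it across its 64 mm width at mid-length: under it, between the battens, 30 mm is free.
- battens: Two fixed wooden battens, each 22 mm wide (x), 270 mm long (y), 30 mm high, 78 mm clear between them, low strips joining their ends. Origin on the table midway. The tile and the round disc lie on them, one about 75 mm to the +y side, the other to the -y side; which is where varies.
- disc_center (a point): Round fired-clay disc, 120 mm across, 14 mm thick, on the battens beside the tile; the point is its centre. Must stay.
- bed: Sloping bed of the fixed tile rest: a plywood rail 36 mm wide, so fingers pass down beside it, over a foot 250 x 100 x 12 mm. Origin on the bed's surface, 95 mm above the table, under the middle of the clipped tile (whose centre is then at z = +6 mm). x runs up the slope, 22 degrees from level; y across; z square to the bed. An end block behind the carriage spans x = -121 to -133 mm, 22 mm high.
- stop_face (a point): Fixed aluminium stop at the high end of the bed, 56 mm wide, 22 mm high above the bed. The point is on its inner face, at bed x = +75 mm, 8 mm above the bed. A lip 5 mm thick overhangs the face 6 mm towards the carriage (to x = +69 mm), underside 17 mm above the bed.
- carriage_face (a point): Sprung aluminium carriage at the low end, the stop's mirror image: 56 mm wide, 22 mm high, upright face with a 5 mm thick lip overhanging it 6 mm towards the stop, underside 17 mm above the bed. The point is on the face, 8 mm above the bed, on the centre line, and moves with it; free, it is at bed x = -65 mm (140 mm from the stop).
- carriage (a joint): Metres the carriage is pushed back down the slope: 0 free, 0.028 at its end stop. The spring takes about 5.5 N to start, 12.5 N at the end, and always returns it. It must go back at least 16 mm for the flat tile to pass the stop's lip; with the tile home it reads 0.010.
- tumbler_rim (a point): Centre of the rim of a glass tumbler, 68 mm across, 110 mm tall, standing on the table. Must stay.
- spatula: Spatula 190 mm long lying on the table. Must stay.
- bowl: White bowl 130 mm across, 55 mm high; origin under its centre. Must stay.
- mug: Blue mug 80 mm across, 90 mm high; origin under its centre. Must stay.
- jar: White jar 80 mm across, 100 mm high; origin under its centre. Must stay.
- brush: Paint brush 200 mm long lying on the table. Must stay.
- roller_center (a point): Centre of a wooden roller, 44 mm across, 160 mm long, lying on the table. Must stay.
Things that resemble listed ones, but are neither listed nor needed, are in the scene too. Leave any white look-alike of the part that bears tile_center alone.

How it is judged (in metres and radians):
On the way, in this order (a step that is already met when the one before it is completed fails the run):
1. the tile has been lifted clear of the battens (height (world z) of tile_center above 0.09 m), for 0.1 s.
2. the tile presses the carriage back far enough to open the gap (value of joint carriage above 0.0145 m and distance between tile_center and carriage_face below 0.085 m), for 0.1 s.
At the end, for the whole second after the job is handed in: The tile lies in the rest, grooves up, under both lips: its centre within 3 mm of the seat along the bed, 10 mm across it and 3 mm in height, flat on the bed within 0.06 rad and in line within 0.1 rad, the carriage reading 6 to 13.5 mm, the tile at rest (x of tile_center in the frame of bed between -0.003 and 0.003 m and y of tile_center in the frame of bed between -0.01 and 0.01 m and z of tile_center in the frame of bed between 0.003 and 0.009 m and angle between the z axis of tile_center and the z axis of bed, either way round below 0.06 rad and angle between the x axis of tile_center and the x axis of bed, either way round below 0.1 rad and angle between tile_center's own z axis and vertical below 0.6 rad and value of joint carriage between 0.006 and 0.0135 m and linear speed of tile below 0.01 m/s); the robot touches nothing.
It fails at once if the tile, not yet home, is rammed against the carriage or the rest with over 60 N (the spring's own snap home does not count) (contact force between tile and rest above 60 N and (x of tile_center in the frame of bed below -0.003 m or z of tile_center in the frame of bed above 0.009 m)).
It fails at once if the round disc is moved more than 30 mm (distance of disc_center from where it was at the start of the episode above 0.03 m).
It fails at once if the tumbler, spatula, bowl, mug, jar, brush or roller is moved more than 30 mm (distance of any of tumbler_rim, spatula, bowl, mug, jar, brush, roller_center from where it was at the start of the episode above 0.03 m).
It also fails if it takes over 45 s, if anything falls off the work surface, if the arm or the gripper's body presses on something with over 40 N, if the wrist force passes 120 N, or if a joint passes its speed limit or range.

## Working session

There is one attempt and no reset: what is moved stays moved. The work goes in short steps, each a Python script; the robot and the scene stay as the last script left them, time stands still between calls to the robot, and variables do not carry over. Pictures are saved under pics/ and viewed, about 8 in all and at most 12, crops included, and the job is handed in when it is done.

```bash
ls; mkdir -p pics; python3 - <<'E'
from rig import arm
import cv2,numpy as np
np.set_printoptions(precision=4,suppress=True)
for n in("scene","top"):
    cv2.imwrite(f"pics/{n}0.png",arm.snapshot(n)[:,:,::-1]); print(n,arm.get_calibration(n))
print(arm.grip_depth,arm.current_t(),arm.current_tool_rot(),arm.current_width(), arm.current_force())
E
```

```text
pics
scene {'intrinsics': array([[482.4953,   0.    , 328.8626],
       [  0.    , 482.4953, 240.7957],
       [  0.    ,   0.    ,   1.    ]]), 'k1': -0.020143671022310468, 'cam_to_world': array([[-0.5246,  0.4597, -0.7166,  1.4887],
       [ 0.8513,  0.2876, -0.4387,  0.5931],
       [ 0.0044, -0.8402, -0.5423,  0.8213],
       [ 0.    ,  0.    ,  0.    ,  1.    ]])}
top {'intrinsics': array([[580.9993,   0.    , 332.517 ],
       [  0.    , 580.9993, 237.0863],
       [  0.    ,   0.    ,   1.    ]]), 'k1': -0.15263145676533393, 'cam_to_world': array([[-0.0238, -0.9801,  0.1968,  0.2656],
       [-0.9997,  0.0225, -0.0085,  0.0148],
       [ 0.0039, -0.197 , -0.9804,  1.4485],
       [ 0.    ,  0.    ,  0.    ,  1.    ]])}
0.0188 0.1 [[-0.928   0.3725 -0.0005]
 [ 0.3725  0.928  -0.001 ]
 [ 0.0001 -0.0011 -1.    ]] 0.09120363427603731 [ 0.5115  0.5553 -0.0826]
```

View pics/scene0.png

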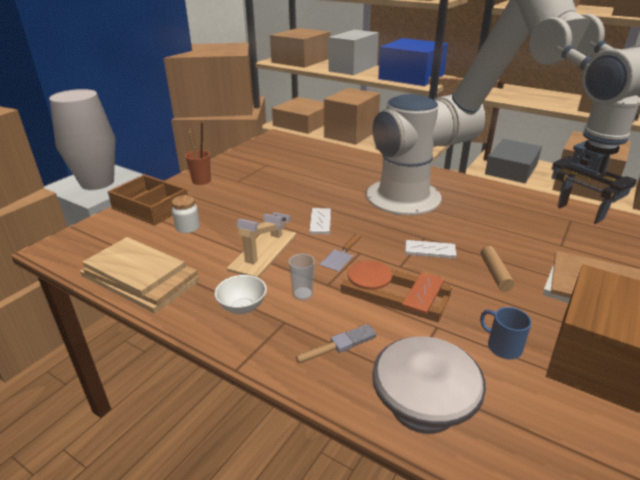

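View pics/top0.png

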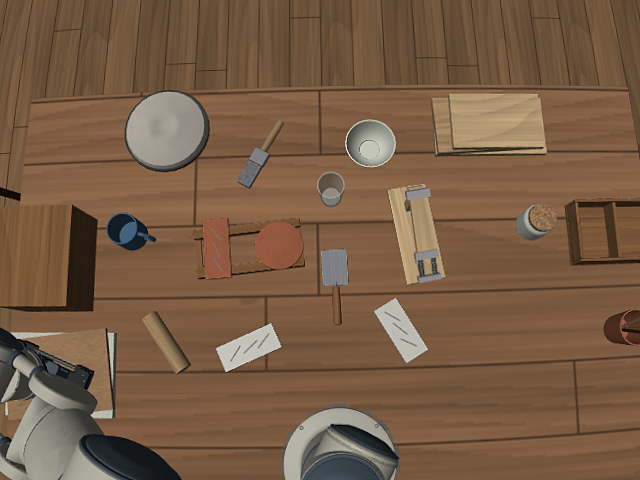

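The tile is the red-orange slab at top (216,248), and the disc is at (279,245). The white tiles at (248,347) and (401,330) are look-alikes. The rest is at (417,234), with its spring end towards the robot (428,262). I'll enlarge the tile and the rest to confirm this.

```bash
cat > h.py <<'E'
import cv2,numpy as np
from rig import arm
np.set_printoptions(precision=4,suppress=True)
def ray(n,uv):
    c=arm.get_calibration(n);T=c["cam_to_world"]
    p=cv2.undistortPoints(np.float64(uv).reshape(-1,1,2),c["intrinsics"],np.float64([c["k1"],0,0,0])).reshape(-1,2)
    return T[:3,3],np.c_[p,np.ones(len(p))]@T[:3,:3].T
def onplane(n,uv,z):
    o,d=ray(n,uv); return o+d*((z-o[2])/d[:,2])[:,None]
def tri(uv1,uv2):
    o1,d1=ray("top",uv1);o2,d2=ray("scene",uv2);out=[]
    for a,b in zip(d1,d2):
        s=np.linalg.lstsq(np.c_[a,-b],o2-o1,rcond=None)[0];p,q=o1+s[0]*a,o2+s[1]*b
        out.append(np.r_[(p+q)/2,np.linalg.norm(p-q)])
    return np.array(out)
def proj(n,P):
    c=arm.get_calibration(n);W=np.linalg.inv(c["cam_to_world"])
    return cv2.projectPoints(np.float64(P).reshape(-1,1,3),cv2.Rodrigues(W[:3,:3])[0],W[:3,3],c["intrinsics"],np.float64([c["k1"],0,0,0]))[0].reshape(-1,2)
E
python3 - <<'E'
from h import *
t=cv2.imread("pics/top0.png");s=cv2.imread("pics/scene0.png")
a=cv2.resize(t[180:290,380:455],None,fx=5,fy=5,interpolation=cv2.INTER_CUBIC)
b=cv2.resize(s[205:280,225:305],None,fx=5,fy=5,interpolation=cv2.INTER_CUBIC)
im=np.zeros((560,785,3),np.uint8);im[:550,:375]=a;im[:375,380:780]=b
cv2.imwrite("pics/crop1.png",im)
a=cv2.resize(t[205:290,185:315],None,fx=4,fy=4,interpolation=cv2.INTER_CUBIC)
cv2.imwrite("pics/crop2.png",a)
h=cv2.cvtColor(t,cv2.COLOR_BGR2HSV)
print(h[248,210],h[245,279],h[230,216],h[225,150],h[215,400],h[265,405])
E
```

```text
[  9 145 151] [  9 145 149] [  9 147 153] [ 14 123 129] [ 18  91 197] [ 18  90 195]
```

View pics/crop1.png

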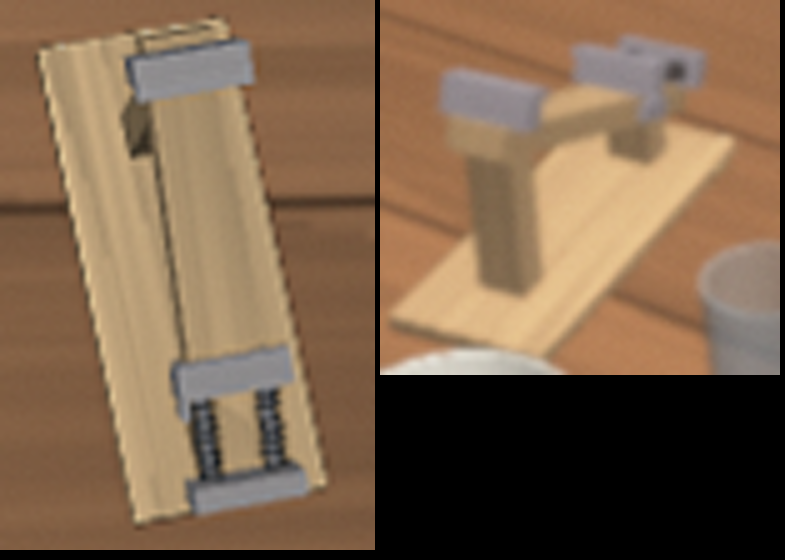

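View pics/crop2.png

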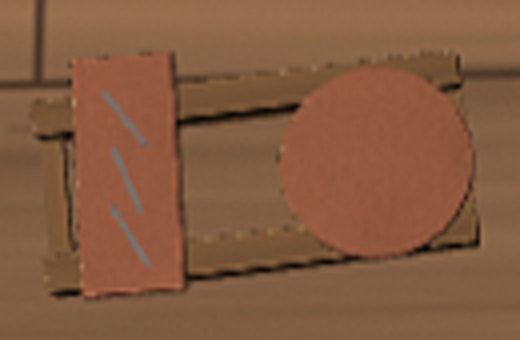

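The crops show the tile with three grooves facing up in top view, corners roughly (203,218)–(231,277). In the rest, the stop lip is near (418,197) and the carriage lip near (426,252). The springs and end block are towards the robot, so bed x points away from the robot. Next I'll measure both.

```bash
python3 - <<'E'
from h import *
t=cv2.imread("pics/top0.png");s=cv2.imread("pics/scene0.png")
th=cv2.cvtColor(t,cv2.COLOR_BGR2HSV);sh=cv2.cvtColor(s,cv2.COLOR_BGR2HSV)
# tile
def blob(m,x,y):
    n,l,st,c=cv2.connectedComponentsWithStats(m,connectivity=4)
    return (l==l[y,x]).astype(np.uint8)
def cont(b): return max(cv2.findContours(b,cv2.RETR_EXTERNAL,cv2.CHAIN_APPROX_NONE)[0],key=cv2.contourArea)[:,0].astype(float)
m=cv2.inRange(th,(5,130,120),(11,255,255)); c=cont(blob(m,210,248))
W=onplane("top",c,.042)[:,:2]
r=cv2.minAreaRect(np.float32(W*1000));print("tile",r)
c=cont(blob(m,279,245));print("disc",cv2.minEnclosingCircle(np.float32(onplane("top",c,.044)[:,:2]*1000)))
# foot left edge and whole light wood
X=lambda x,y:[380+(x+.5)/5-.5,180+(y+.5)/5-.5]
F=onplane("top",[X(38,50),X(137,522),X(327,485)],.012);print("foot corners FL BL BR",F,np.linalg.norm(F[0]-F[1]),np.linalg.norm(F[1]-F[2]))
S,C=np.sin(np.radians(22)),np.cos(np.radians(22))
z=lambda x,h:.095+x*S+h*C
for nm,pts,x,h in(("carr lip top",[(175,368),(290,347)],-.059,.022),("stop lip bottom",[(136,101),(254,82)],.069,.017),("endblock top front",[(189,489),(303,466)],-.121,.022)):
    P=onplane("top",[X(*p) for p in pts],z(x,h));mid=P.mean(0);d=P[0]-P[1];a=np.arctan2(-d[0],d[1])
    u=np.array([np.cos(a),np.sin(a),0]); 
    print(nm,"mid",mid,"width",np.linalg.norm(d),"yaw",np.degrees(a),"origin",mid-u*(x*C-h*S))
Y=lambda x,y:[225+(x-380+.5)/5-.5,205+(y+.5)/5-.5]
# scene: stop back top edge/ lip top; carriage lip top edge
P=onplane("scene",[Y(575,45),Y(660,62)],z(-.059,.022));print("scene carr lip top",P,np.linalg.norm(P[0]-P[1]),P.mean(0))
g=cv2.inRange(th[180:290,380:455],(80,0,100),(150,90,255)); print(cv2.connectedComponentsWithStats(g)[2])
E
```

```text
tile ((527.3530883789062, 290.71551513671875), (149.96023559570312, 64.17902374267578), 3.5604729652404785)
disc ((531.74462890625, 136.37246704101562), 59.86663055419922)
foot corners FL BL BR [[ 0.6753 -0.1411  0.012 ]
 [ 0.4306 -0.1803  0.012 ]
 [ 0.4466 -0.277   0.012 ]] 0.2478467940895219 0.09802020135313598
carr lip top mid [ 0.4986 -0.2187  0.0933] width 0.05642034103434354 yaw 8.966142564005215 origin [ 0.5608 -0.2089  0.0933]
stop lip bottom mid [ 0.6182 -0.2007  0.1366] width 0.056877804516388936 yaw 8.221866759508769 origin [ 0.5611 -0.2089  0.1366]
endblock top front mid [ 0.444  -0.2261  0.0701] width 0.05666653276434619 yaw 9.810335025740843 origin [ 0.5627 -0.2056  0.0701]
scene carr lip top [[ 0.5022 -0.2446  0.0933]
 [ 0.4914 -0.1884  0.0933]] 0.05723094639576473 [ 0.4968 -0.2165  0.0933]
[[   0    0   75  110 7885]
 [  26    8   24   12  140]
 [  29   14    2    1    2]
 [  35   70   23   14  134]
 [  40   82    1    2    2]
 [  53   82    1    2    2]
 [  41   89    1    1    1]
 [  54   89    1    1    1]
 [  54   91    1    1    1]
 [  39   94   22    8   82]]
```

Three independent features agree on the bed origin at about (0.561, -0.2085) with yaw 9.1°. The tile measures 150×64 mm, centred at (0.527, 0.291) with yaw 3.6°. Before moving I'll check reachability along the whole path.

```bash
cat >> h.py <<'E'
def rz(a): a=np.radians(a);return np.array([[np.cos(a),-np.sin(a),0],[np.sin(a),np.cos(a),0],[0,0,1]])
def ry(a): a=np.radians(a);return np.array([[np.cos(a),0,np.sin(a)],[0,1,0],[-np.sin(a),0,np.cos(a)]])
TILE=np.array([.5274,.2907,.036]);TY=3.56
O=np.array([.561,-.2085,.095]);BY=9.1;B=rz(BY)@ry(-22)
D=.0175   # TCP beyond tile centre
FL=np.diag([-1.,1,-1])
def tcp(c,R): T=R@FL; return c+D*T[:,2],T
def bedpose(x,z,a,y=0): return tcp(O+B@np.array([x,y,z]),B@ry(-a))
def low(xf,zp,a):
    """tile centre (bed x,z) with low end's top corner at bed x=xf, bottom corner at height zp, tilt a"""
    s,c=np.sin(np.radians(a)),np.cos(np.radians(a))
    return xf+.012*s+.075*c-.006*s, zp+.075*s+.006*c, a
E
python3 - <<'E'
from h import *
W=[tcp(TILE+[0,0,h],rz(TY)) for h in(.15,0)]+[bedpose(*low(-.045,.06,13)),bedpose(*low(-.05,.002,13)),bedpose(*low(-.087,.002,13)),bedpose(*low(-.087,.001,0)),bedpose(0,.006,0),bedpose(0,.12,0)]
for p,R in W: q=arm.solve_ik(p,R); print(p,q if q is None else np.array(q))
E
```

```text
[0.5274 0.2907 0.1685] [ 23.1835  27.4472  81.7708  -0.      70.782  -70.3765]
[0.5274 0.2907 0.0185] [ 23.1835  38.0009  89.7388  -0.      52.2603 -70.3765]
[ 0.5673 -0.2075  0.1684] None
[ 0.5841 -0.2048  0.1127] [-40.7481  26.7414 111.6385  58.6021  30.9049 171.2694]
[ 0.5503 -0.2102  0.0989] [-44.3924  27.1579 115.6826  64.2025  30.8012 161.4684]
[ 0.5539 -0.2096  0.0808] [ -36.5385   27.6262  106.5366   29.026    33.5027 -158.3039]
[ 0.5653 -0.2078  0.0843] [ -35.5549   27.7838  105.1223   27.8783   34.268  -156.1054]
[ 0.5231 -0.2146  0.19  ] [ -39.3954   16.0841  102.5725   21.9944   48.511  -151.3182]
```

```bash
python3 - <<'E'
from h import *
def t(c,R,b,s):
    T=R@ry(b)@np.diag([-s,s,-1.]); return c+D*T[:,2],T
bp=lambda x,z,a:(O+B@np.array([x,0,z]),B@ry(-a))
for s in(1,-1):
  for b in(0,10,20):
    print(s,b)
    W=[(TILE+[0,0,.15],rz(TY)),(TILE,rz(TY))]+[bp(*low(-.045,.06,13)),bp(*low(-.05,.002,13)),bp(*low(-.087,.002,13)),bp(*low(-.087,.001,0)),bp(0,.006,0),bp(0,.12,0)]
    for c,R in W: q=arm.solve_ik(*t(c,R,b,s)); print(q if q is None else np.array(q).round(1))
E
```

```text
1 0
[ 23.2  27.4  81.8  -0.   70.8 -70.4]
[ 23.2  38.   89.7  -0.   52.3 -70.4]
None
[-40.7  26.7 111.6  58.6  30.9 171.3]
[-44.4  27.2 115.7  64.2  30.8 161.5]
[ -36.5   27.6  106.5   29.    33.5 -158.3]
[ -35.6   27.8  105.1   27.9   34.3 -156.1]
[ -39.4   16.1  102.6   22.    48.5 -151.3]
1 10
[ 21.3  32.3  73.5   3.1  83.8 -72.8]
[ 21.3  41.9  81.1   3.3  66.6 -73.8]
[ -37.2   20.   102.6   26.7   42.8 -153.8]
[ -35.7   25.9  104.3   30.8   35.5 -157.9]
[ -38.8   25.7  108.6   34.8   33.3 -165.2]
[ -31.7   28.8   98.9   11.3   43.7 -138.5]
[ -30.9   29.1   97.4   10.9   44.8 -137.2]
[ -34.1   18.4   95.2    9.7   57.9 -137.7]
1 20
[ 19.8  37.8  65.2   5.5  96.2 -74. ]
[ 19.8  46.7  72.2   5.6  80.3 -75.6]
[ -32.4   21.8   94.9   12.5   52.6 -138.1]
[ -31.1   27.1   96.5   13.5   45.6 -138.8]
[ -33.7   26.4  101.2   15.1   42.3 -143.1]
[ -27.6   31.5   91.     1.4   55.9 -127.5]
[ -26.9   31.9   89.4    1.4   57.1 -126.8]
[ -29.6   22.1   87.8    1.3   68.6 -129.2]
-1 0
[ 23.2  27.4  81.8  -0.   70.8 109.6]
[ 23.2  38.   89.7  -0.   52.3 109.6]
[-42.5  20.1 110.   48.5  36.9   1.9]
[-40.7  26.7 111.6  58.6  30.9  -8.7]
[-44.4  27.2 115.7  64.2  30.8 -18.5]
[-36.5  27.6 106.5  29.   33.5  21.7]
[-35.6  27.8 105.1  27.9  34.3  23.9]
[-39.4  16.1 102.6  22.   48.5  28.7]
-1 10
[ 21.3  32.3  73.5   3.1  83.8 107.2]
[ 21.3  41.9  81.1   3.3  66.6 106.2]
[-37.2  20.  102.6  26.7  42.8  26.2]
[-35.7  25.9 104.3  30.8  35.5  22.1]
[-38.8  25.7 108.6  34.8  33.3  14.8]
[-31.7  28.8  98.9  11.3  43.7  41.5]
[-30.9  29.1  97.4  10.9  44.8  42.8]
[-34.1  18.4  95.2   9.7  57.9  42.3]
-1 20
[ 19.8  37.8  65.2   5.5  96.2 106. ]
[ 19.8  46.7  72.2   5.6  80.3 104.4]
[-32.4  21.8  94.9  12.5  52.6  41.9]
[-31.1  27.1  96.5  13.5  45.6  41.2]
[-33.7  26.4 101.2  15.1  42.3  36.9]
[-27.6  31.5  91.    1.4  55.9  52.5]
[-26.9  31.9  89.4   1.4  57.1  53.2]
[-29.6  22.1  87.8   1.3  68.6  50.8]
```

```bash
cat >> h.py <<'E'
D=.0165;BT=15
FL=ry(BT)@np.diag([1.,-1,-1])
def st(m=""): print(m,"t%.1f"%arm.current_t(),"w%.4f"%arm.current_width(),"F",arm.current_force(),"Fbed",B.T@arm.current_force())
E
python3 - <<'E'
from h import *
arm.move_to(*tcp(TILE+[0,0,.12],rz(TY))); st("above")
f0=arm.current_force()
for h,f in((.04,.15),(.015,.08),(.008,.05),(.003,.05),(0,.05)):
    arm.move_l(*tcp(TILE+[0,0,h],rz(TY)),feed=f)
    df=np.linalg.norm(arm.current_force()-f0); print(h,df)
    if df>6: print("contact");break
else:
    arm.grip(.05); st("gripped")
    arm.move_l(*tcp(TILE+[0,0,.004],rz(TY)),feed=.05)
    arm.move_l(*tcp(TILE+[0,0,.17],rz(TY)),feed=.15); st("lifted")
for n in("scene","top"): cv2.imwrite(f"pics/{n}1.png",arm.snapshot(n)[:,:,::-1])
a=cv2.imread("pics/scene1.png")[120:360,300:620];cv2.imwrite("pics/crop3.png",cv2.resize(a,None,fx=2,fy=2))
E
```

```text
above t1.9 w0.0912 F [-0.066   0.3351 -0.249 ] Fbed [-0.1046  0.3413 -0.2263]
0.04 0.2200747348714379
0.015 0.5818912260972603
0.008 0.8110655364487885
0.003 1.3129393869279777
0 0.3029219586207601
gripped t4.6 w0.0497 F [0.242  0.5672 2.878 ] Fbed [1.3829 0.5218 2.5453]
lifted t6.1 w0.0499 F [-0.1464 -0.4312 -0.3895] Fbed [-0.3431 -0.4027 -0.2814]
```

View pics/crop3.png

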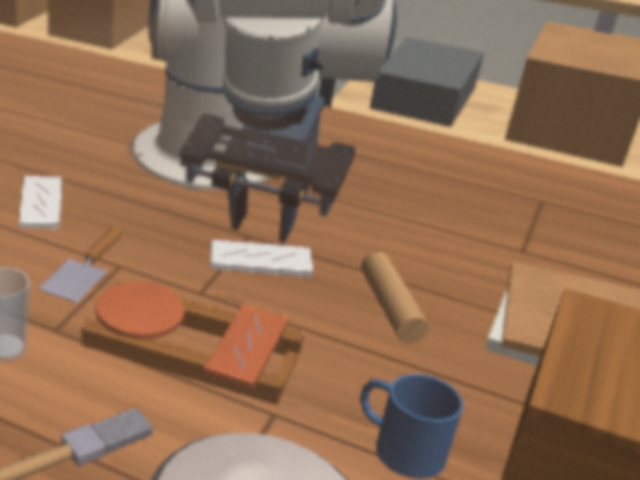

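The picture shows the tile still on the battens and the gripper empty, so the grasp missed. I'll compare the reported TCP with the pictured one.

```bash
python3 - <<'E'
from h import *
print(arm.current_ee_pos(),tcp(TILE+[0,0,.17],rz(TY)),arm.current_tool_rot(),arm.current_joint_positions())
print(proj("scene",[arm.current_ee_pos(),TILE]),proj("top",[arm.current_ee_pos(),TILE]))
i=cv2.imread("pics/top1.png")[160:320,150:350];cv2.imwrite("pics/crop4.png",cv2.resize(i,None,fx=4,fy=4)[:600])
E
```

```text
[0.5227 0.2903 0.1892] (array([0.5231, 0.2904, 0.1901]), array([[ 0.9641,  0.0621, -0.2583],
       [ 0.06  , -0.9981, -0.0161],
       [-0.2588,  0.    , -0.9659]])) [[ 0.9637  0.0621 -0.2597]
 [ 0.0598 -0.9981 -0.0166]
 [-0.2603  0.0005 -0.9655]] [ 20.5474  34.0661  67.8923   4.3417  92.4971 106.6319]
[[430.4897 240.7275]
 [422.9353 291.3644]] [[203.838  238.1225]
 [216.7753 248.3184]]
```

View pics/crop4.png

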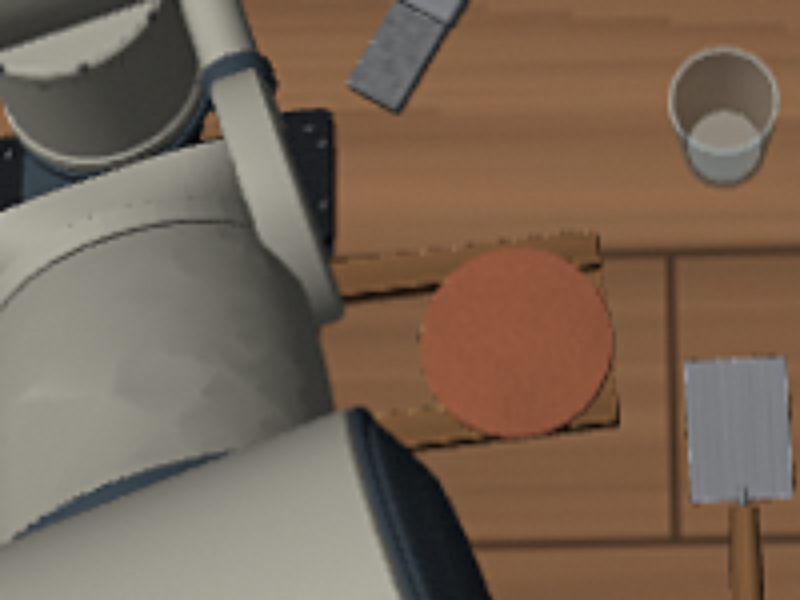

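The TCP projection matches the picture, so the position was right. I'll repeat the grasp with readouts and a look before lifting.

```bash
python3 - <<'E'
from h import *
arm.grip(.09);st("open")
s=arm.snapshot("scene")
h_=cv2.cvtColor(s,cv2.COLOR_RGB2HSV);m=cv2.inRange(h_,(3,130,120),(11,255,255));m[:, :398]=0
c=max(cv2.findContours(m,0,1)[0],key=cv2.contourArea)
r=cv2.minAreaRect(np.float32(onplane("scene",c[:,0],.042)[:,:2]*1000));print("tile now",r,arm.current_t())
arm.move_l(*tcp(TILE+[0,0,.03],rz(TY)),feed=.15);print(arm.current_ee_pos(),arm.current_width())
arm.move_l(*tcp(TILE,rz(TY)),feed=.06);print(arm.current_ee_pos(),tcp(TILE,rz(TY))[0]);st()
cv2.imwrite("pics/scene2.png",arm.snapshot("scene")[:,:,::-1])
arm.grip(.06);st("grip");print(arm.current_ee_pos())
b=arm.snapshot("scene")[:,:,::-1];cv2.imwrite("pics/scene3.png",b)
a=cv2.imread("pics/scene2.png")
cv2.imwrite("pics/crop5.png",np.vstack([cv2.resize(i[230:330,350:500],None,fx=3,fy=3,interpolation=2) for i in(a,b)]))
E
```

```text
open t6.9 w0.0899 F [-0.0735  0.0455 -1.1467] Fbed [-0.4902  0.0565 -1.0388]
tile now ((530.1138916015625, 293.35345458984375), (154.8819122314453, 69.45365142822266), 3.5252509117126465) 6.9917
[0.5237 0.2907 0.0509] 0.08981945639655316
[0.5231 0.2904 0.02  ] [0.5231 0.2904 0.0201]
 t8.7 w0.0898 F [ 0.4518  0.1503 -0.0014] Fbed [ 0.4351  0.077  -0.1773]
grip t9.4 w0.0599 F [-0.2952  0.6453 -0.6117] Fbed [-0.4047  0.6839 -0.4962]
[0.5232 0.2905 0.0201]
```

View pics/crop5.png

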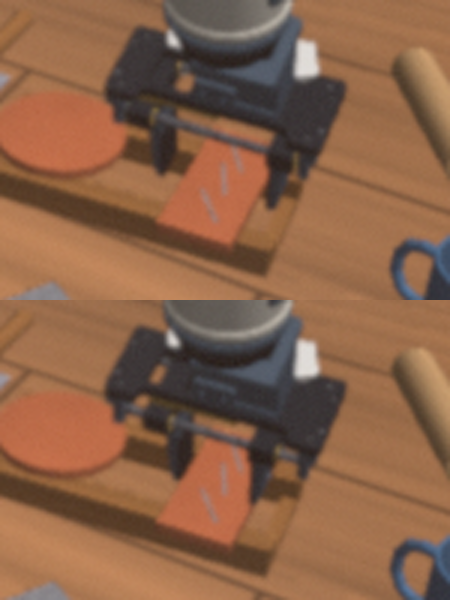

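Both fingers straddle the tile correctly, but they stopped at exactly the commanded opening. I'll close further in steps and read the width.

```bash
python3 - <<'E'
from h import *
arm.grip(.045);st("g.045")
a=arm.snapshot("scene")[:,:,::-1]
arm.grip(.0);st("g0");print(arm.current_ee_pos())
b=arm.snapshot("scene")[:,:,::-1]
cv2.imwrite("pics/crop6.png",np.vstack([cv2.resize(i[230:330,350:500],None,fx=3,fy=3,interpolation=2) for i in(a,b)]))
E
```

```text
g.045 t9.9 w0.0451 F [-0.0478  0.1083  2.4463] Fbed [0.8885 0.1145 2.2794]
g0 t10.7 w0.0006 F [-0.9693 -0.3641  3.2908] Fbed [ 0.292  -0.2063  3.4312]
[0.5232 0.2904 0.0201]
```

View pics/crop6.png

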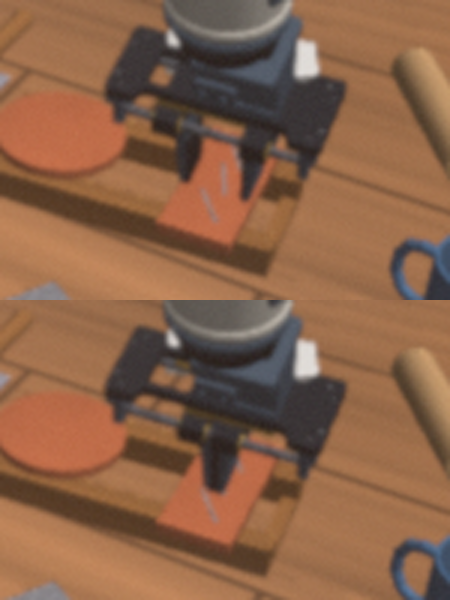

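The fingers slide over the top of the tile, so the true tips are higher than the reported TCP suggests. I'll work out where they are from the pictures.

```bash
python3 - <<'E'
from h import *
e=arm.current_ee_pos();R=arm.current_tool_rot()
for d in(0,.01,.02,.03):
    print(d,"closed",proj("scene",[e-d*R[:,2]])[0],"open",proj("scene",[e-d*R[:,2]+s*.05*R[:,1] for s in(1,-1)]).ravel())
print("seen closed ~(422.7,293.5); open (405,287.7) (441,299)")
print(onplane("scene",[(422.7,293.5)],.042),arm.current_joint_positions(),arm.grip_depth)
E
```

```text
0 closed [422.7921 295.2358] open [404.7447 289.5417 441.393  301.1028]
0.01 closed [422.8784 292.8986] open [404.7275 287.2077 441.5892 298.7636]
0.02 closed [422.9656 290.5345] open [404.71   284.8472 441.7877 296.397 ]
0.03 closed [423.0536 288.1429] open [404.6923 282.4597 441.9883 294.0023]
seen closed ~(422.7,293.5); open (405,287.7) (441,299)
[[0.5432 0.2958 0.042 ]] [ 20.5487  44.1515  76.5898   4.5203  73.6802 105.1706] 0.0188
```

```bash
python3 - <<'E'
from h import *
arm.move_l(*tcp(TILE+[0,0,.04],rz(TY)),feed=.2); f0=arm.current_force()
print(f0,arm.current_t())
for h in np.arange(.032,-.002,-.004):
    arm.move_l(*tcp(TILE+[0,0,h],rz(TY)),feed=.04)
    f=arm.current_force()-f0; print("tcp z %.4f"%arm.current_ee_pos()[2],f)
    if f[2]>8: break
print(arm.current_t())
E
```

```text
[-1.2389 -0.3043 -0.1135] 11.1417
tcp z 0.0511 [0.5778 0.0323 0.4799]
tcp z 0.0477 [ 0.9924  0.0062 -0.6048]
tcp z 0.0438 [ 0.8196 -0.4176  0.0233]
tcp z 0.0398 [1.0192 0.5181 0.4635]
tcp z 0.0358 [1.3064 0.3922 0.9975]
tcp z 0.0318 [0.27   1.0129 0.5778]
tcp z 0.0278 [ 0.7265 -0.4095 -0.0271]
tcp z 0.0238 [1.3332 0.6176 0.1647]
tcp z 0.0201 [1.921  1.1298 2.042 ]
13.4917
```

Contact with the tile top (0.042) comes at reported TCP z = 0.020, so the real fingertips sit about 22 mm short of the reported TCP. The pictures also put the tips a few pixels high. I'll grasp 24 mm deeper with force guards.

```bash
sed -i 's/^D=.0165;BT=15/D=.0415;BT=15/' h.py; python3 - <<'E'
from h import *
arm.move_l(*tcp(TILE+[0,0,.05],rz(TY)),feed=.2); arm.grip(.091); f0=arm.current_force(); ok=True
for h in(.03,.018,.012,.008,.004,.0):
    arm.move_l(*tcp(TILE+[0,0,h],rz(TY)),feed=.08)
    f=arm.current_force()-f0; print("h",h,f)
    if np.linalg.norm(f)>7: ok=False;break
print(arm.current_t())
if ok:
    arm.grip(.04); st("grip")
    if arm.current_width()>.058:
        arm.move_l(*tcp(TILE+[0,0,.01],rz(TY)),feed=.05)
        arm.move_l(*tcp(TILE+[0,0,.17],rz(TY)),feed=.2); st("lift")
for n in("scene","top"): cv2.imwrite(f"pics/{n}4.png",arm.snapshot(n)[:,:,::-1])
a=cv2.imread("pics/scene4.png")[130:330,340:500];b=cv2.imread("pics/top4.png")[150:350,130:290]
cv2.imwrite("pics/crop7.png",np.hstack([cv2.resize(i,None,fx=2.5,fy=2.5,interpolation=2) for i in(a,b)]))
E
```

```text
h 0.03 [-1.1233  1.3315 -0.1906]
h 0.018 [-0.8715  0.1989  0.5382]
h 0.012 [-0.4324  0.8728  0.4832]
h 0.008 [ 0.0539  0.9389 -0.5302]
h 0.004 [ 0.9188  0.1288 -0.7005]
h 0.0 [-0.4588  0.1385  0.0141]
16.8667
grip t17.4 w0.0635 F [-0.7818  0.731   0.5196] Fbed [-0.4139  0.8454  0.7276]
lift t18.7 w0.0637 F [-0.9235  0.5002 -2.7189] Fbed [-1.7907  0.6399 -2.209 ]
```

View pics/crop7.png

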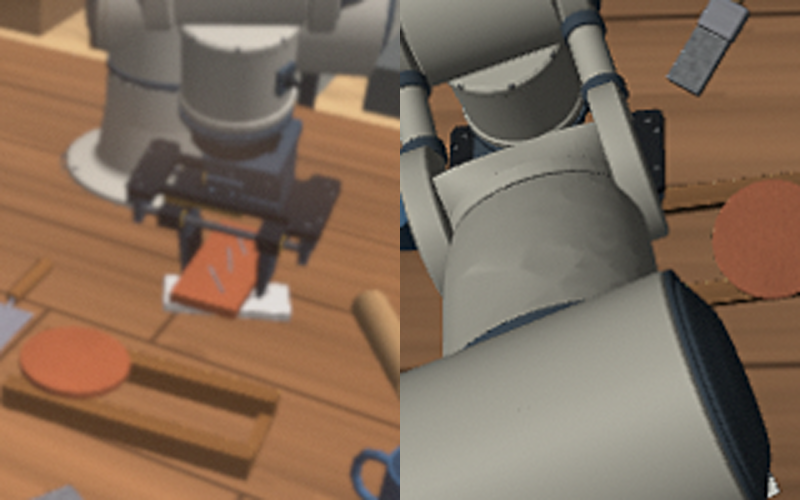

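The tile is held (width 0.0637, about 2.5 N), grooves up and level. Its front edge in the scene view runs roughly (409,249)–(436,255). I'll compare its outline with the predicted corners to get the in-hand offset.

```bash
cat >> h.py <<'E'
def corners(c,R): return np.array([c+R@np.array([.075,s*.032,z]) for s in(1,-1) for z in(.006,-.006)])
def redmask(img):
    h_=cv2.cvtColor(img,cv2.COLOR_BGR2HSV);return cv2.inRange(h_,(2,125,70),(12,255,255))
E
python3 - <<'E'
from h import *
s=cv2.imread("pics/scene4.png");m=redmask(s);m[:, :400]=0;m[:190]=0;m[270:]=0
c=max(cv2.findContours(m,0,1)[0],key=cv2.contourArea)
p=cv2.approxPolyDP(c,2.5,True)[:,0];print(p.tolist(),cv2.contourArea(c))
e=arm.current_ee_pos();R=arm.current_tool_rot();TR=R@FL.T
cen=e-D*R[:,2];print("pred centre",cen,"corners(+yT,+yB,-yT,-yB)",proj("scene",corners(cen,TR)).round(1).tolist())
print("J",(proj("scene",[cen+[.01,0,0],cen+[0,.01,0],cen+[0,0,.01]])-proj("scene",[cen])).round(1).tolist())
E
```

```text
[[422, 222], [409, 249], [425, 254], [423, 258], [436, 258], [445, 262], [445, 266], [446, 263], [452, 265], [454, 262], [443, 262], [433, 256], [442, 243], [442, 227], [438, 226], [437, 232], [433, 224]] 789.0
pred centre [0.5268 0.2905 0.2046] corners(+yT,+yB,-yT,-yB) [[434.3, 253.2], [433.6, 257.6], [407.4, 245.7], [406.9, 250.1]]
J [[-1.6, 1.9], [3.9, 1.2], [0.5, -3.5]]
```

```bash
python3 - <<'E'
from h import *
arm.move_to(*bedpose(*low(-.045,.07,13)));arm.sleep(.2); st("appr")
f=arm.current_force()
s=arm.snapshot("scene")[:,:,::-1].copy();t=arm.snapshot("top")[:,:,::-1].copy()
cv2.imwrite("pics/scene5.png",s);cv2.imwrite("pics/top5.png",t)
e=arm.current_ee_pos();R=arm.current_tool_rot();TR=R@FL.T;cen=e-D*R[:,2]
print("cen bed",B.T@(cen-O))
K=np.vstack([corners(cen,TR)]);ps=proj("scene",K);pt=proj("top",K)
print("scene pred",ps.round(1).tolist());print("top pred",pt.round(1).tolist())
def crop(i,p,k):
    o=(p.mean(0)-[40,40]).astype(int);o=np.maximum(o,0);c=cv2.resize(i[o[1]:o[1]+100,o[0]:o[0]+80],None,fx=5,fy=5,interpolation=2)
    for q in p: cv2.circle(c,tuple(((q-o+.5)*5).astype(int)),3,(0,255,0),1)
    print(k,"origin",o);return c
cv2.imwrite("pics/crop8.png",np.hstack([crop(s,ps,"scene"),crop(t,pt,"top")]))
E
```

```text
appr t20.8 w0.0637 F [-0.4675 -0.1749 -2.5407] Fbed [-1.4054 -0.0988 -2.1724]
cen bed [0.0297 0.0003 0.0926]
scene pred [[258.2, 189.5], [257.2, 193.9], [237.4, 185.3], [236.5, 189.6]]
top pred [[411.3, 191.1], [410.0, 189.3], [439.8, 186.0], [438.3, 184.3]]
scene origin [207 149]
top origin [384 147]
```

View pics/crop8.png

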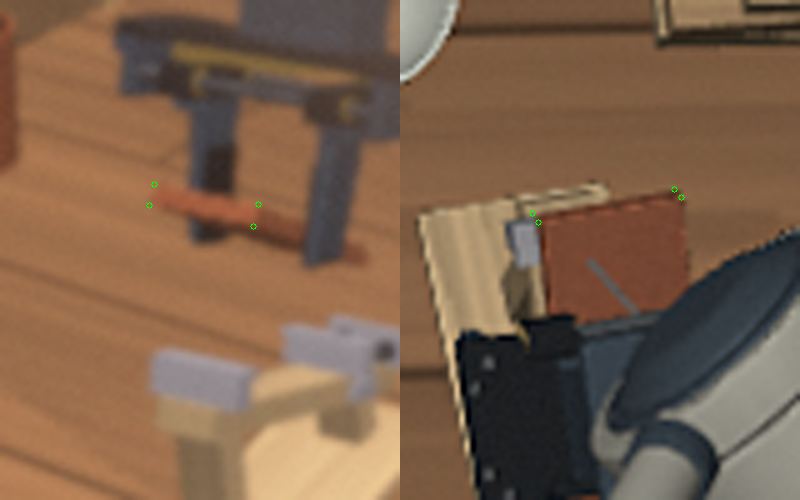

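In both views the predicted corners lie within about 1 px of the tile's far edge, so the tile-in-hand model holds at this tilt. Next I'll tuck the low end under the carriage lip with force guards.

```bash
python3 - <<'E'
from h import *
f0=np.array([-1.3,0,-2.2])
def go(xf,zp,a,feed):
    arm.move_l(*bedpose(*low(xf,zp,a)),feed=feed)
    f=B.T@arm.current_force()-f0
    e=arm.current_ee_pos();R=arm.current_tool_rot();print("xf %.4f zp %.4f a %d"%(xf,zp,a),"dF",f,"t%.1f"%arm.current_t(),"err",B.T@(e-bedpose(*low(xf,zp,a))[0])); return f
go(-.047,.015,13,.12); go(-.048,.005,13,.05); go(-.049,.002,13,.03)
for xf in(-.053,-.057,-.061,-.065,-.068,-.071,-.074):
    f=go(xf,.002,13,.04)
    if abs(f[0])>11 or abs(f[2])>8: print("STOP");break
s=arm.snapshot("scene")[:,:,::-1];cv2.imwrite("pics/scene6.png",s)
E
```

```text
xf -0.0470 zp 0.0150 a 13 dF [ 1.2054 -0.3358 -0.3186] t21.5 err [ 0.0001 -0.      0.0002]
xf -0.0480 zp 0.0050 a 13 dF [ 0.1151  0.2808 -0.0036] t21.9 err [-0.0001  0.0001 -0.0001]
xf -0.0490 zp 0.0020 a 13 dF [-0.563   0.4164 -0.8051] t22.1 err [-0.0002  0.0001 -0.0001]
xf -0.0530 zp 0.0020 a 13 dF [ 0.9743 -0.0301 -0.4881] t22.4 err [-0.0003  0.0001  0.    ]
xf -0.0570 zp 0.0020 a 13 dF [-0.2988 -0.038  -0.0327] t22.6 err [-0.0004  0.0001 -0.    ]
xf -0.0610 zp 0.0020 a 13 dF [ 0.0295  0.0494 -0.1823] t22.9 err [-0.0003  0.0001 -0.    ]
xf -0.0650 zp 0.0020 a 13 dF [ 2.3218 -1.0136 -0.5703] t23.1 err [ 0.0001 -0.0002  0.0001]
xf -0.0680 zp 0.0020 a 13 dF [6.4795 0.0052 0.2923] t23.4 err [ 0.0005 -0.0002  0.0001]
xf -0.0710 zp 0.0020 a 13 dF [6.9908 0.5982 0.7848] t23.6 err [ 0.0005 -0.0003  0.0001]
xf -0.0740 zp 0.0020 a 13 dF [5.7514 0.4889 0.0584] t23.9 err [ 0.0006 -0.0003  0.0002]
```

```bash
cat > p.py <<'E'
from h import *
f0=np.array([-1.3,0,-2.2])
def go(xf,zp,a,feed,y=0):
    arm.move_l(*bedpose(*low(xf,zp,a),y=y),feed=feed)
    f=B.T@arm.current_force()-f0
    print("xf %.4f zp %.4f a %d"%(xf,zp,a),"dF",f,"t%.1f"%arm.current_t(),"w%.4f"%arm.current_width()); return f
E
python3 - <<'E'
from p import *
ok=True
for xf in(-.078,-.082,-.085,-.087):
    f=go(xf,.002,13,.04)
    if abs(f[0])>18 or abs(f[2])>8: print("STOP");ok=False;break
arm.sleep(.15)
if ok:
  for a in(10,7,4,2,0):
    f=go(-.087,.002 if a>2 else .0015,a,.03)
    if abs(f[0])>20 or abs(f[2])>8: print("STOP");break
s=arm.snapshot("scene")[:,:,::-1];cv2.imwrite("pics/scene7.png",s);t=arm.snapshot("top")[:,:,::-1]
cv2.imwrite("pics/top7.png",t)
cv2.imwrite("pics/crop9.png",np.hstack([cv2.resize(s[180:280,220:300],None,fx=5,fy=5,interpolation=2),cv2.resize(t[180:280,380:460],None,fx=5,fy=5,interpolation=2)]))
E
```

```text
xf -0.0780 zp 0.0020 a 13 dF [8.1536 0.5663 0.5043] t24.2 w0.0640
xf -0.0820 zp 0.0020 a 13 dF [8.7096 1.61   0.4104] t24.4 w0.0638
xf -0.0850 zp 0.0020 a 13 dF [9.616  1.4732 0.7546] t24.7 w0.0641
xf -0.0870 zp 0.0020 a 13 dF [10.4243  1.9619  0.3945] t24.9 w0.0639
xf -0.0870 zp 0.0020 a 10 dF [11.8109  0.2698  3.9461] t25.4 w0.0642
xf -0.0870 zp 0.0020 a 7 dF [10.3639 -1.3503  3.7333] t25.7 w0.0637
xf -0.0870 zp 0.0020 a 4 dF [10.7323  0.1382  4.2278] t25.9 w0.0636
xf -0.0870 zp 0.0015 a 2 dF [10.5197 -1.1007  3.4342] t26.2 w0.0639
xf -0.0870 zp 0.0015 a 0 dF [10.4615 -1.9737  3.2603] t26.4 w0.0639
```

View pics/crop9.png

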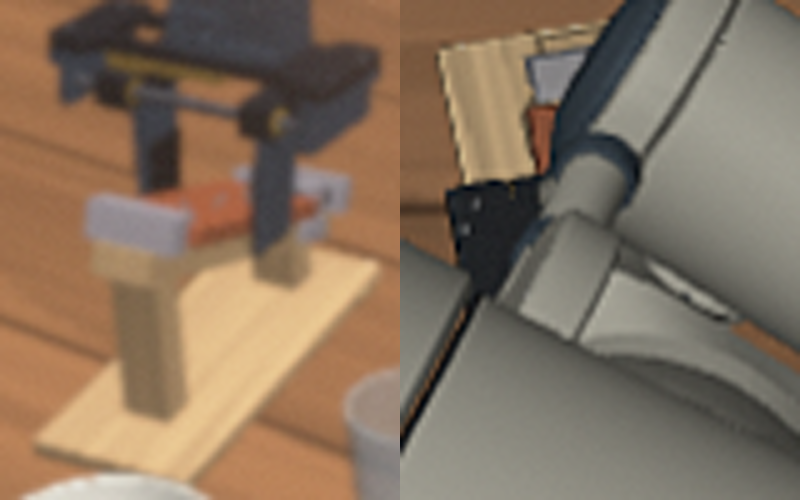

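The tile lies behind the stop lip with the carriage pressed back. I'll press it lightly to the bed and let the spring carry it home.

```bash
python3 - <<'E'
from p import *
go(-.087,.0008,0,.02); go(-.087,.0003,-.5,.02)
for xf in(-.084,-.081,-.079,-.077,-.0755):
    f=go(xf,.0005,0,.02)
    if f[0]<2 or abs(f[2])>14: print("STOP");break
E
```

```text
xf -0.0870 zp 0.0008 a 0 dF [10.5408 -1.5763  2.0699] t26.8 w0.0638
xf -0.0870 zp 0.0003 a 0 dF [ 9.3499 -1.4112  3.1235] t27.1 w0.0634
xf -0.0840 zp 0.0005 a 0 dF [ 9.0651 -2.0353  0.7697] t27.4 w0.0630
xf -0.0810 zp 0.0005 a 0 dF [ 9.7465 -1.2723  0.8367] t27.7 w0.0639
xf -0.0790 zp 0.0005 a 0 dF [ 9.7936 -2.1925 -0.0369] t27.9 w0.0640
xf -0.0770 zp 0.0005 a 0 dF [ 8.5817 -2.3799  1.1417] t28.2 w0.0634
xf -0.0755 zp 0.0005 a 0 dF [ 5.4657 -4.7166  1.3362] t28.4 w0.0639
```

```bash
python3 - <<'E'
from p import *
arm.grip(.08);arm.sleep(.2);st("open")
R=arm.current_tool_rot();arm.move_l(arm.current_ee_pos()-.1*R[:,2],feed=.12);st("up")
arm.move_joints(np.array(arm.current_joint_positions())+[70,-15,0,0,0,0]);st("away")
s=arm.snapshot("scene")[:,:,::-1];t=arm.snapshot("top")[:,:,::-1];cv2.imwrite("pics/scene8.png",s);cv2.imwrite("pics/top8.png",t)
cv2.imwrite("pics/crop10.png",np.hstack([cv2.resize(s[190:280,220:300],None,fx=5,fy=5,interpolation=2),cv2.resize(t[190:280,380:460],None,fx=5,fy=5,interpolation=2)]))
E
```

```text
open t29.1 w0.0799 F [0.6123 0.2149 0.3496] Fbed [0.723  0.1154 0.0849]
up t30.1 w0.0803 F [-0.0205 -0.5675  0.128 ] Fbed [-0.054  -0.5571  0.1598]
away t32.5 w0.0796 F [-0.1089 -0.3203 -0.0309] Fbed [-0.1582 -0.299   0.0306]
```

View pics/crop10.png

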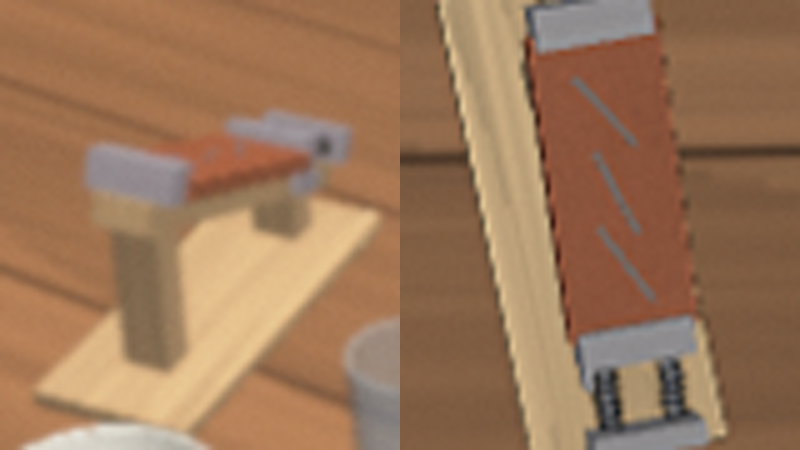

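The tile lies grooves up under both lips, with the stop at the top view's upper end and the carriage at its lower end. One numeric check remains.

```bash
python3 - <<'E'
from h import *
X=lambda x,y:[380+(x-400+.5)/5-.5,190+(y+.5)/5-.5]
S=np.sin(np.radians(22));C=np.cos(np.radians(22))
P=onplane("top",[X(577,342),X(692,318)],.095-.069*S+.022*C);print("carr lip bed",[B.T@(p-O) for p in P])
t=cv2.imread("pics/top8.png");h_=cv2.cvtColor(t,cv2.COLOR_BGR2HSV);m=cv2.inRange(h_,(3,120,80),(12,255,255));m[:,:380]=0;m[:,460:]=0;m[:190]=0;m[280:]=0
c=max(cv2.findContours(m,0,1)[0],key=cv2.contourArea)[:,0]
o,d=ray("top",c);n=B[:,2];q=O+.012*n;P=o+d*(((q-o)@n)/(d@n))[:,None];b=(P-O)@B
print("tile visible rect in bed mm",cv2.minAreaRect(np.float32(b[:,:2]*1000)))
m=cv2.inRange(cv2.cvtColor(t,cv2.COLOR_BGR2HSV),(5,130,120),(11,255,255));m[:,320:]=0
c=max(cv2.findContours(m,0,1)[0],key=cv2.contourArea)[:,0];print("disc",cv2.minEnclosingCircle(np.float32(onplane("top",c,.044)[:,:2]*1000)))
print(arm.current_t());arm.sign_off()
E
```

```text
carr lip bed [array([-0.0707,  0.0288,  0.0227]), array([-0.0696, -0.028 ,  0.0222])]
tile visible rect in bed mm ((1.5538558959960938, -1.7290687561035156), (149.0677490234375, 66.43050384521484), 0.11249932646751404)
disc ((531.33642578125, 136.37615966796875), 59.56877517700195)
32.6
the job is handed in; nothing more can be done
```

The tile is clipped into the rest, grooves up and under both lips, and I handed the job in at about 32.6 s of the 45 s allowed. No verdict is reported.

**What I did:** I gripped the tile across its width and lifted it clear. I tucked its low end under the carriage lip at a 13° tilt and pressed the carriage back to about 22 mm, with a highest spring-direction reading of about 12 N. I then lowered the high end, eased the tile up to the stop, let go and moved the arm away.

**Last checks:**
- **Carriage:** its lip measured at bed x of about -70 mm, which puts the carriage at about 11 mm (nominal 10, allowed 6 to 13.5).
- **Tile:** its visible outline is in line within about 0.1° and about 2 mm off the centre line. Its centre came out at +1.6 mm along the bed, but the lips hide part of the tile, so that figure is less certain. I did not measure its height; it looks flat in both views.
- **Disc:** it moved about 0.4 mm. I did not remeasure the other objects.
- **Robot:** the force reading was near zero, with the arm well away from everything.

**What disagreed:** the first grasp missed because the fingertips really end about 22 mm short of the reported TCP, so the fingers closed over the top of the tile. A gentle force probe on the tile's top face showed the offset. I gripped 25 mm deeper along the tool and confirmed the tile's position in the hand with both cameras. The misses and the probe rubbed lightly on the tile, at about 3 N.

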